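Press a tight canister stopper home with the bar clamp

TASK

The stopper of the green canister is tight and stands proud: lay the canister on its side in the cradle of the red bar clamp, stopper towards the moving jaw, and let it go. Squeeze the clamp's black trigger again and again to walk the jaw onto the stopper and press it fully home, ending with a firm push of about 15 N (the canister dents if the jaw pushes with more than 30 N; do not push the stopper or the jaw by hand). Then press the yellow release tab right down until the jaw has slid all the way back, and leave the canister lying in the cradle and the other things where they stand.

Things in the scene. Friction and masses are not known exactly. Their poses are not given: they have to be found in the camera images.
- clamp: Bar clamp fixed on a light wooden board 335 x 104 mm, 12 mm thick. Origin on the worktop under the clamp; +x is the closing direction of the moving jaw (towards the fixed jaw), z up. Along its x (mm): red housing -165 to -19 (50 wide, top at z 62) with the trigger, fixed grip and release tab on top; moving jaw; cradle; red fixed jaw, face at x 130, 60 wide, top at z 56. Cradle: floor at z 16, two rails from x 53 to 131, inner faces 50 mm apart, tops at z 22.
- cradle (a point): Point on the cradle floor (clamp frame x 95, y 0, z 16 mm): the canister's origin comes here when its bottom stands against the fixed jaw. Up to 15 mm nearer the moving jaw is also fine to lay it down: the jaw pushes it along until it meets the fixed jaw.
- fixed_jaw_face (a point): Centre of the fixed jaw's face.
- fixed_grip (a point): On the fixed red grip, an upright bar 10 mm thick, 28 mm wide, from z 58 to z 108: middle of its outer face (the face towards the jaws), at z 92 mm. When the trigger is squeezed, this is the counter-hold.
- trigger_face (a point): On the black trigger, an upright blade 10 mm thick, 26 mm wide, from the housing top (z 62) to z 108: middle of its outer face (away from the jaws), at z 92 mm. With the trigger out, its outer face is 60 mm from the fixed grip's outer face, fully squeezed 44 mm. The trigger slides straight along the clamp's x; pushing its outer face towards the fixed grip is the same as squeezing the two together.
- trigger (a joint): Travel: 0 out (sprung, returns when let go) to 0.016 m fully squeezed. The jaw moves with it; on letting go the ratchet keeps whole 6 mm teeth (about 12 mm a full squeeze). It must come fully out to bite again. Springs take 4 to 8 N, the rest reaches the stopper: 20 N on the trigger presses it with about 14 N, 40 N would dent. Once the stopper is home the trigger stops dead in mid-stroke.
- jaw (a joint): Travel of the moving jaw, 0 fully open (face 117 mm from the fixed jaw) up to 0.052 m; the ratchet keeps it from going back, a weak spring (about 2 N) draws it back when the release tab is held down (about 0.07 m/s). With the canister against the fixed jaw and its stopper home the jaw stands at 0.039.
- jaw_plate: Moving jaw, a red plate with a black pad 40 x 40 mm, top at z 58 mm, carried by the steel ratchet bar. Its origin is not at the plate (it lies on the worktop 13 mm behind the jaw's face); use jaw_face.
- jaw_face (a point): Centre of the moving jaw's pad, z 38 mm.
- tab_top (a point): Centre of the top of the yellow release tab at the rear end of the housing (clamp frame x -148 mm), 26 x 28 mm, top at z 76 mm.
- tab (a joint): Release tab, 0 up, 0.0095 m fully pressed (straight down). It frees the jaw only beyond 8 mm; it needs about 6 N at the bottom. It clicks a little by itself as the jaw is walked.
- canister: Green square canister lying on its side, 44 x 44 mm in section, 70 mm long, 0.16 kg, aluminium bands at both ends. Origin at the centre of the side it lies on, x along its length: the stopper is at its -x end, the bottom at +x. In the clamp its x points the same way as the clamp's x.
- stopper (a joint): How far the stopper stands out, m: 0 fully home; 0.007 to 0.013 at the start. It is tight: moves at about 5 N, stays where it is left.
- stopper_head: Round wooden head of the stopper, 35 mm diameter, 8 mm thick. Its origin coincides with the canister's when home; use stopper_face.
- stopper_face (a point): Centre of the outer face of the stopper's head; 43 mm from the canister's middle when home.
- red_mug: Red plastic mug, 70 mm wide without its handle, 72 mm high; bystander. Origin at the centre of its underside.
- tuna_tin: Low round fish tin, 86 mm diameter, 40 mm high; bystander. Origin at the centre of its underside.
- jam_jar: Jam jar with red lid, 65 mm diameter, 97 mm high; bystander. Origin at the centre of its underside.
- shaker: White shaker, 44 mm diameter, 90 mm high; bystander. Origin at the centre of its underside.
- food_tin: Food tin, 57 mm diameter, 72 mm high; bystander. Origin at the centre of its underside.
- wooden_spoon: Wooden cooking spoon lying flat, 316 mm long, 14 mm high; bystander. Origin at the centre of its underside.
Mind the look-alikes: they are no part of the job. Leave any purple look-alike of the canister alone.

How it is judged (in metres and radians):
On the way, in this order (a step that is already met when the one before it is completed fails the run):
1. the canister lies in the cradle, stopper towards the moving jaw, and is let go (y of canister in the frame of clamp between -0.005 and 0.005 m and z of canister in the frame of clamp between 0.012 and 0.02 m and angle between the x axis of canister and the x axis of clamp, either way round below 0.12 rad and angle between the z axis of canister and the z axis of clamp, either way round below 0.1 rad and x of stopper_face in the frame of clamp between 0.01 and 0.062 m and contact force between the fingers and canister below 0.3 N), for 0.2 s.
2. with the trigger squeezed, the jaw presses the stopper fully home (within 1.5 mm) with at least 8 N (value of joint stopper below 0.0015 m and value of joint trigger above 0.001 m and contact force between jaw_plate and stopper_head above 8 N and contact force between the fingers and canister below 0.3 N), for 0.1 s.
At the end, for the whole second after the job is handed in: The stopper is home within 1.5 mm, the jaw fully back within 4 mm, trigger out and tab up within 2 mm, and the canister at rest in the cradle: within 5 mm of its middle line, on the floor within 4 mm, in line within 0.12 rad, its stopper towards the moving jaw (value of joint stopper below 0.0015 m and value of joint jaw below 0.004 m and value of joint each of trigger, tab below 0.002 m and linear speed of canister below 0.01 m/s and y of canister in the frame of clamp between -0.005 and 0.005 m and z of canister in the frame of clamp between 0.012 and 0.02 m and angle between the x axis of canister and the x axis of clamp, either way round below 0.12 rad and angle between the z axis of canister and the z axis of clamp, either way round below 0.1 rad and x of stopper_face in the frame of clamp between 0.01 and 0.062 m); the robot touches nothing.
It fails at once if the jaw pushes on the canister or its stopper with more than 30 N (contact force between jaw_plate and canister above 30 N).
It fails at once if the robot pushes the stopper or the moving jaw itself with more than 4 N (contact force between any of the arm, the fingers and stopper_head above 4 N or contact force between any of the arm, the fingers and jaw_plate above 4 N).
It fails at once if a bystander is shifted by more than 3 cm (distance of any of red_mug, tuna_tin, jam_jar, shaker, food_tin, wooden_spoon from where it was at the start of the episode above 0.03 m).
It also fails if it takes over 72 s, if anything falls off the work surface, if the arm or the gripper's body presses on something with over 40 N, if the wrist force passes 120 N, or if a joint passes its speed limit or range.

ROBOT

A 6-joint arm with a two-finger parallel gripper is mounted at the origin on a cart in front of the work surface, level with it; the furniture and walls round the work are solid. World frame = base frame: x ahead of the robot, y to its left, z up, the work surface at z = 0. Lengths are in m, angles in degrees, forces in N, time in s.
With the tool pointing down it reaches from about 0.4 to 0.825 m from the base axis. Payload 7 kg.
Tool frame: the origin (TCP) lies between the finger pads; the fingertips stand 25 mm ahead of it and the grasp point (between the pads) lies 6 mm ahead of it; z points along the fingers, y is the line along which they close (so a half turn about z gives the same grasp; the last joint's range is limited). The gripper opens to 88 mm and grips with 3 to 60 N. Pads are 19 mm wide; open, the fingers measure 130 mm over their backs; the gripper's body (78 mm by 193 mm) begins 47 mm behind the grasp point.
Start: joints at [83.543, 20.546, 0.682, 0, -70.136, -16.507], TCP at [0.263, 0.621, 0.252] pointing down, gripper open.
Joint ranges: [-176.03, 176.03], [-82.01, 121.73], [-58.28, 71.71], [-173.87, 95.51], [-174.79, -0.11], [-173.66, 173.66]. Speed limits (degrees/s): [136.94, 136.94, 172.46, 180, 180, 180].

INTERFACE

Orientations are given as [roll, pitch, yaw] about the fixed x, y, z axes, in that order (R = Rz(yaw) Ry(pitch) Rx(roll)).
In Python, from plant import r gives the robot as it stands.
- The arm moves only by the shell command python3 -m crank 'ROWS' [FORCE]. ROWS is JSON, a list of rows, each a list of 3 entries, a list of its own where there are three numbers: the turn, a rotation vector about the tool's x, y, z in degrees, then the shift along the tool's x, y, z in cm, then the closure, from -1 (fully open) to 1 (shut). In form: [[[wx, wy, wz], [dx, dy, dz], fingers], ...]. A call has 1 to 8 rows; each row shifts and turns the commanded pose from where the row before left it, along the tool's axes as they then stand; what a row does not reach is not made up. A row lasts 1/10 s, in which the tool goes at most 50 mm and 8.59 degrees, less where a joint would pass 70% of its speed; a pose out of reach is approached as far as the arm can. A call with a gripper value outside its range is refused whole. The fingers move at their own pace and stop on an object; FORCE is the grip in N (left out, the last holds). Time passes only in rows, so rows that do not move let the fingers close. It gives the time, the measured TCP pose, the force, the opening and the grip force at its end, in the units of the state.
- r.get_state(): the state, without advancing time (a new reading comes with each control period).
- r.capture(name): name is "side" or "top" or "wrist"; returns a dict with "color" (400x640x3 uint8, red, green, blue), "range_z" (400x640 float32, m along the optical axis (not along the pixel's ray), 0 where there is no reading), "intrinsics" (3x3 intrinsics, pixels), "world_from_camera" (4x4, takes a point from camera to world coordinates); the wrist camera has in their place "hand_eye" (4x4, takes a point from camera to tool coordinates, whose origin is the TCP and whose axes are the flange's). Camera axes: x right, y down, z forward; pixel columns grow to the right and rows downward; lengths in m; the calibration is good to about 2 mm. A picture is of the moment at which its call begins: read the wrist's pose just before it.
- r.close_job(): hands the job in; it is judged then, once.
The state is a dict: "time_s": time; "joints": joint angles; "qd": joint speeds; "joint_torque": joint torques, N m; "tcp_pos": TCP position; "eef_rot": TCP orientation; "contact_force": force on the tool from outside, world axes, zero at the start; "moment": the same for the moment, N m; "gripper_width": finger opening in m; "gripper_force": force on a finger pad.
Only numpy, scipy, OpenCV 4.12 (cv2) and the standard library are available. Lean on these libraries where they do the work, as an engineer would, in place of code of your own. Each camera call takes 0.05 s, during which the arm holds its last target. There are 200 camera calls.

## Working session

There is one attempt and no reset: what is moved stays moved. The work goes in short steps, Python scripts to look and compute and a shell command to move; the robot and the scene stay as the last step left them, time stands still between calls to the robot, and variables do not carry over. Pictures are saved under pics/ and viewed, at most 10 in all, crops included, and the job is handed in when it is done.

```bash
mkdir -p pics; ls; cat > h.py <<'E'
import numpy as np,cv2
from plant import r
def save(n,c): cv2.imwrite(n,c[...,::-1])
def pts(d):
    z=d["range_z"];K=d["intrinsics"];v,u=np.mgrid[:z.shape[0],:z.shape[1]]
    p=np.stack([(u-K[0,2])/K[0,0]*z,(v-K[1,2])/K[1,1]*z,z,np.ones_like(z)],-1)
    return (p@np.array(d["world_from_camera"]).T)[...,:3]
E
python3 - <<'E'
from h import *
for n in("top","side"):
    d=r.capture(n);save(f"pics/{n}0.png",d["color"]);np.savez(n+"0.npz",**d)
    print(n,np.round(d["world_from_camera"],3).tolist(),d["intrinsics"].tolist() if hasattr(d["intrinsics"],'tolist') else d["intrinsics"])
s=r.get_state();print(s)
E
```

```text
pics
top [[-0.019, -0.995, 0.096, 0.442], [-0.999, 0.021, 0.025, -0.005], [-0.026, -0.095, -0.995, 1.175], [0.0, 0.0, 0.0, 1.0]] [[375.65812222438615, 0.0, 315.29164371876954], [0.0, 375.65812222438615, 200.1046614680778], [0.0, 0.0, 1.0]]
side [[-1.0, 0.012, -0.026, 0.59], [0.029, 0.549, -0.835, 0.953], [0.004, -0.836, -0.549, 0.729], [0.0, 0.0, 0.0, 1.0]] [[413.57339862253866, 0.0, 317.43239679501727], [0.0, 413.57339862253866, 197.36416285886347], [0.0, 0.0, 1.0]]
{'time_s': 0.1, 'joints': array([ 8.35433022e+01,  2.05864881e+01,  6.37910445e-01, -1.67893955e-02,
       -7.01362653e+01, -1.65073342e+01]), 'qd': array([ 0.02910298, -0.06208517,  0.09011836, -0.07391561, -0.01560047,
        0.04198807]), 'joint_torque': array([-1.60290103e-03, -5.84162915e+01,  2.93750471e+01,  7.01534495e+00,
        1.01625189e-02, -6.09854874e-05]), 'tcp_pos': array([0.26321827, 0.62111698, 0.2507204 ]), 'eef_rot': array([ 1.79914169e+02, -8.97577396e-03, -2.29697417e+01]), 'contact_force': array([ 0.66865921,  0.73983357, -0.20797816]), 'moment': array([ 0.0288688 , -0.0077622 , -0.02023947]), 'gripper_force': 0.0, 'gripper_width': 0.08793548273909084}
```

View pics/top0.png

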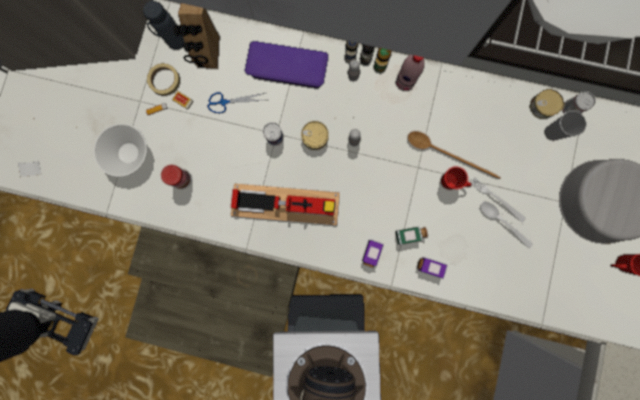

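View pics/side0.png

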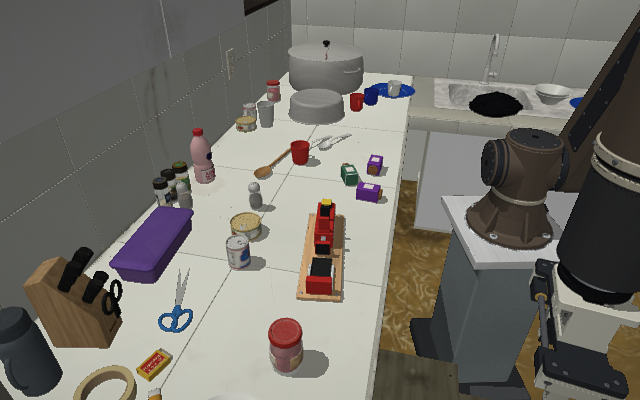

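Top view: the clamp is at (286,204), with the yellow tab at (329,206) on the right and the fixed jaw on the left (~238,198), so closing is towards image left. There are three canister candidates: green (410,236), purple (373,252) and purple (432,268). The green one fits the description. Its stopper shows on the right, at about (426,233). I'll measure it and confirm with a crop.

```bash
python3 - <<'E'
from h import *
d=np.load("top0.npz");P=pts(d);c=d["color"];hsv=cv2.cvtColor(c,cv2.COLOR_RGB2HSV)
def rep(n,m,box):
    k=np.zeros(m.shape,bool);x0,y0,x1,y1=box;k[y0:y1,x0:x1]=True;m=m&k&(d["range_z"]>0)
    p=P[m];zt=np.percentile(p[:,2],95)
    q=p[p[:,2]>zt-.008][:,:2].astype(np.float32)
    print(n,m.sum(),"ztop",zt.round(3),"mean",q.mean(0).round(4),"rect",[np.round(a,4).tolist() if not np.isscalar(a) else a for a in cv2.minAreaRect(q)]);return m
H,S,V=[hsv[...,i] for i in range(3)]
rep("yellow tab",(H>20)&(H<33)&(S>150)&(V>120),(318,195,342,220))
rep("green region",P[...,2]>.03,(390,222,432,250))
rep("wood head",(P[...,2]>.02)&(H<25)&(S>80),(420,222,432,245))
m=rep("green",(H>50)&(H<95)&(S>60),(390,222,432,250))
rep("board",(H>8)&(H<20)&(S>60)&(P[...,2]<.03)&(P[...,2]>.005),(220,175,350,230))
rep("red",((H<6)|(H>174))&(S>150),(225,180,345,222))
a=cv2.resize(c[180:280,225:445],None,fx=3.6,fy=3.6,interpolation=cv2.INTER_CUBIC);save("pics/c1.png",a)
E
```

```text
yellow tab 82 ztop 0.08 mean [ 0.5292 -0.0179] rect [[0.5292, -0.018], [0.0235, 0.0242], 88.84852600097656]
green region 405 ztop 0.047 mean [ 0.4387 -0.2569] rect [[0.4403, -0.2658], [0.0435, 0.0885], 9.314088821411133]
wood head 41 ztop 0.04 mean [ 0.4466 -0.3015] rect [[0.4459, -0.3014], [0.0211, 0.0137], 9.699932098388672]
green 114 ztop 0.047 mean [ 0.4393 -0.2563] rect [[0.4396, -0.2568], [0.0389, 0.0558], 10.127384185791016]
board 1703 ztop 0.016 mean [0.54   0.1078] rect [[0.5436, 0.1195], [0.3328, 0.1032], 83.87642669677734]
red 724 ztop 0.104 mean [0.54   0.0872] rect [[0.5392, 0.0765], [0.0589, 0.026], 83.36699676513672]
```

View pics/c1.png

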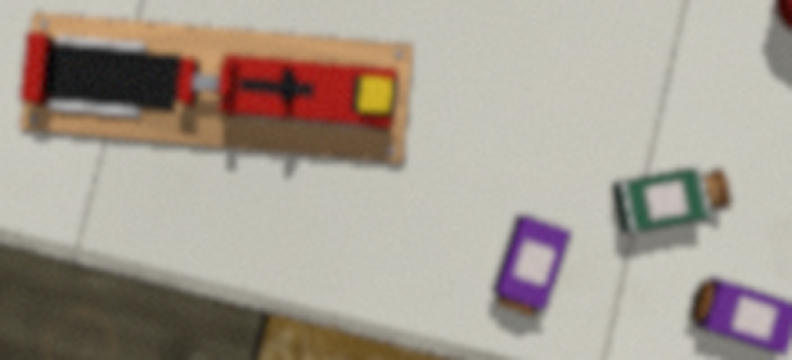

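The crop confirms it: the green canister lies with its wooden stopper on the right, at crop (718,190), and the two purple ones are the look-alikes. I'll go above the clamp first for a close look.

```bash
python3 -m crank '[[[0,0,0],[3,2.5,-0.3],-1],[[0,0,0],[3,2.5,-0.3],-1],[[0,0,0],[3,2.5,-0.3],-1],[[0,0,0],[3,2.5,-0.3],-1],[[0,0,0],[3,2.5,-0.3],-1],[[0,0,0],[3,2.5,-0.3],-1],[[0,0,0],[3,2.5,-0.3],-1],[[0,0,0],[3,2.5,-0.3],-1]]' | tail -c 600
python3 -m crank '[[[0,0,0],[3,2.5,-0.3],-1],[[0,0,0],[3,2.5,-0.3],-1],[[0,0,0],[3,2.5,-0.3],-1],[[0,0,0],[3,2.5,-0.3],-1],[[0,0,0],[3,2.5,-0.3],-1],[[0,0,0],[3,2.5,-0.3],-1],[[0,0,0],[3,2.5,-0.3],-1],[[0,0,8.2],[0,0,0],-1]]' | tail -c 600
python3 -m crank '[[[0,0,8.2],[0,0,0],-1],[[0,0,8.2],[0,0,0],-1],[[0,0,8.2],[0,0,0],-1],[[0,0,8.2],[0,0,0],-1],[[0,0,8.2],[0,0,0],-1],[[0,0,8.2],[0,0,0],-1],[[0,0,8.2],[0,0,0],-1],[[0,0,8],[0,0,0],-1]]' | tail -c 600
cat >> h.py <<'E'
from scipy.spatial.transform import Rotation as R
def wrist():
    import time
    s=r.get_state();d=dict(r.capture("wrist"));T=np.eye(4)
    T[:3,:3]=R.from_euler("xyz",s["eef_rot"],degrees=True).as_matrix();T[:3,3]=s["tcp_pos"]
    d["world_from_camera"]=T@d["hand_eye"];return d
E
python3 - <<'E'
from h import *
r.get_state()
d=wrist();save("pics/w1.png",d["color"]);np.savez("w1.npz",**d);print(np.round(d["hand_eye"],3),d["intrinsics"],{k:np.round(v,3) for k,v in r.get_state().items() if k in("time_s","tcp_pos","eef_rot")})
E
```

```text
time_s: 0.9
tcp_pos: [0.4066, 0.3421, 0.2755]
eef_rot: [180.0, 0.0, -23.0]
contact_force: [1.1, -0.0, 0.6]
gripper_width: 0.0876
gripper_force: 0.0
time_s: 1.7
tcp_pos: [0.5326, 0.0973, 0.2965]
eef_rot: [180.0, -0.0, -31.3]
contact_force: [-0.4, 0.7, 0.2]
gripper_width: 0.0875
gripper_force: 0.0
time_s: 2.5
tcp_pos: [0.5311, 0.1006, 0.2962]
eef_rot: [180.0, -0.0, -96.9]
contact_force: [-0.0, 0.3, -0.2]
gripper_width: 0.0877
gripper_force: 0.0
[[-0.    -0.962 -0.274  0.074]
 [ 1.    -0.    -0.    -0.001]
 [-0.    -0.274  0.962 -0.133]
 [ 0.     0.     0.     1.   ]] [[281.90776096   0.         318.41176885]
 [  0.         281.90776096 201.50938397]
 [  0.           0.           1.        ]] {'time_s': np.float64(2.55), 'tcp_pos': array([0.531, 0.101, 0.296]), 'eef_rot': array([ 1.79956e+02, -1.90000e-02, -9.73880e+01])}
```

View pics/w1.png

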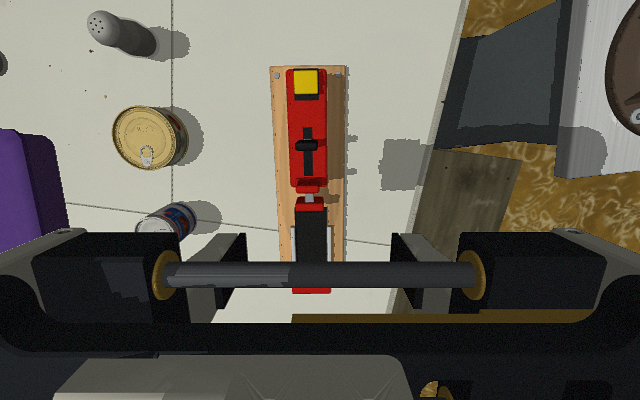

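The wrist view shows the yellow tab at (305,82), the black trigger at (306,146), the red fixed grip near (308,187), the moving jaw at (310,206) and the fixed jaw at (311,290).

```bash
python3 - <<'E'
from h import *
d=np.load("w1.npz");P=pts(d);c=d["color"];hsv=cv2.cvtColor(c,cv2.COLOR_RGB2HSV);H,S,V=[hsv[...,i] for i in range(3)]
box=np.zeros(H.shape,bool);box[60:300,262:355]=True;box&=d["range_z"]>0
def rect(n,m):
    m=m&box;q=P[m].astype(np.float32);b=cv2.minAreaRect(q[:,:2]);print(n,m.sum(),"z",np.percentile(q[:,2],[5,50,95]).round(4),"mean",q.mean(0).round(4),b);return q
z=P[...,2];red=((H<6)|(H>174))&(S>150)
q=rect("board",(z>.005)&(z<.02)&(H>5)&(H<22))
rect("tab",(H>20)&(H<33)&(S>150)&(z>.068)&(z<.082))
q=rect("housing top",red&(z>.057)&(z<.067))
rect("grip top",red&(z>.1)&(z<.115))
rect("trigger top",(V<80)&(z>.1)&(z<.115))
rect("jawplate top",red&(z>.052)&(z<.063)&(np.arange(400)[:,None]>195)&(np.arange(400)[:,None]<240))
rect("fixed jaw top",red&(z>.05)&(z<.06)&(np.arange(400)[:,None]>240))
E
```

```text
Traceback (most recent call last):
cv2.error: OpenCV(4.12.0) /io/opencv/modules/imgproc/src/convhull.cpp:143: error: (-215:Assertion failed) total >= 0 && (depth == CV_32F || depth == CV_32S) in function 'convexHull'
```

```bash
python3 - <<'E'
from h import *
d=np.load("w1.npz");P=pts(d)
for n,(u,v) in dict(tab=(305,82),table=(230,150),board=(280,150),hous=(295,120),trig=(306,146),grip=(305,185)).items(): print(n,P[v,u].round(4),d["range_z"][v,u],d["color"][v,u])
E
```

```text
tab [ 0.5335 -0.0191  0.0751] 0.32849413 [201 172   9]
table [ 0.6607  0.0518 -0.0012] 0.42526695 [190 189 175]
board [0.584  0.0599 0.0116] 0.4126894 [192 151 100]
hous [0.5521 0.0215 0.0631] 0.35165554 [163  21  12]
trig [0.5404 0.0513 0.1082] 0.31605372 [26 24 29]
grip [0.5477 0.0961 0.1054] 0.33108678 [78 12  7]
```

```bash
python3 - <<'E'
from h import *
d=np.load("w1.npz");P=pts(d);c=d["color"];hsv=cv2.cvtColor(c,cv2.COLOR_RGB2HSV);H,S,V=[hsv[...,i] for i in range(3)]
box=np.zeros(H.shape,bool);box[60:300,262:355]=True;box&=d["range_z"]>0
row=np.arange(400)[:,None]
def rect(n,m):
    m=m&box;q=P[m]
    if len(q)<5: print(n,len(q));return q
    b=cv2.minAreaRect(np.ascontiguousarray(q[:,:2],dtype=np.float32));print(n,m.sum(),"z",np.percentile(q[:,2],[5,50,95]).round(4),"mean",q.mean(0).round(4),np.round(b[0],4),np.round(b[1],4),round(b[2],2));return q
z=P[...,2];red=((H<6)|(H>174))&(S>150)
rect("board",(z>.005)&(z<.02)&(H>5)&(H<22))
rect("tab",(H>20)&(H<33)&(S>150)&(z>.068)&(z<.082))
q=rect("housing top",red&(z>.057)&(z<.067)&(row<187))
rect("grip top",red&(z>.1)&(z<.115))
rect("trigger top",(V<80)&(z>.1)&(z<.115)&(row<165))
rect("jawplate top",red&(z>.052)&(z<.063)&(row>195)&(row<240))
rect("fixed jaw top",red&(z>.05)&(z<.06)&(row>240))
E
```

```text
board 6523 z [0.0102 0.0118 0.0134] mean [0.5425 0.0851 0.0118] [0.5456 0.0982] [0.2957 0.1042] 83.86
tab 571 z [0.0748 0.0763 0.0776] mean [ 0.5328 -0.0193  0.0763] [ 0.5331 -0.0191] [0.0259 0.0271] 82.96
housing top 2981 z [0.06   0.0617 0.0631] mean [0.5384 0.035  0.0617] [0.5394 0.036 ] [0.1443 0.049 ] 83.48
grip top 208 z [0.101  0.1072 0.1086] mean [0.545  0.0975 0.1067] [0.5429 0.0759] [0.0579 0.0259] 83.09
trigger top 202 z [0.1048 0.1073 0.1088] mean [0.5403 0.0512 0.1071] [0.5405 0.0513] [0.0098 0.0251] 83.95
jawplate top 240 z [0.0541 0.0573 0.0587] mean [0.5499 0.137  0.057 ] [0.5501 0.138 ] [0.0126 0.039 ] 84.29
fixed jaw top 229 z [0.0544 0.0556 0.0568] mean [0.5643 0.2696 0.0556] [0.5642 0.27  ] [0.0112 0.0576] 82.19
```

Clamp frame: origin (0.549, 0.128), yaw 83.85°. All heights agree with the given sizes. Next I'll look at the canister from nearer.

```bash
python3 -m crank '[[[0,0,0],[4.4,0.6,1.4],-1],[[0,0,0],[4.4,0.6,1.4],-1],[[0,0,0],[4.4,0.6,1.4],-1],[[0,0,0],[4.4,0.6,1.4],-1],[[0,0,0],[4.4,0.6,1.4],-1],[[0,0,0],[4.4,0.6,1.4],-1],[[0,0,0],[4.4,0.6,1.4],-1],[[0,0,-8],[0,0,0],-1]]' | tail -c 600
python3 -m crank '[[[0,0,-8],[0,0,0],-1],[[0,0,0],[0,0,0],-1],[[0,0,0],[0,0,0],-1]]'
python3 - <<'E'
from h import *
d=wrist();save("pics/w2.png",d["color"]);np.savez("w2.npz",**d);P=pts(d);c=d["color"];hsv=cv2.cvtColor(c,cv2.COLOR_RGB2HSV);H,S,V=[hsv[...,i] for i in range(3)]
z=P[...,2];g=((H>45)&(H<100)&(S>60)&(z>.03)&(z<.05)&(d["range_z"]>0)).astype(np.uint8)
n,l,st,ce=cv2.connectedComponentsWithStats(g);i=1+st[1:,4].argmax();print(st[i],ce[i])
x,y,w,h=st[i][:4];k=np.zeros(g.shape,bool);k[max(0,y-40):y+h+30,max(0,x-25):x+w+25]=True
for n,m in dict(greentop=(l==i)&(z>.04),top=k&(z>.041)&(z<.048),all=k&(z>.02)&(z<.05),wood=k&(z>.02)&(z<.0405)&(H<25)&(S>90)).items():
    q=P[m]; b=cv2.minAreaRect(np.ascontiguousarray(q[:,:2],dtype=np.float32));print(n,m.sum(),np.percentile(q[:,2],[5,50,95]).round(4),np.round(b[0],4),np.round(b[1],4),round(b[2],2))
s=r.get_state();print(s["tcp_pos"],s["eef_rot"])
E
```

```text
time_s: 3.35
tcp_pos: [0.4514, -0.204, 0.1963]
eef_rot: [179.8, 0.0, -88.6]
contact_force: [0.5, 0.7, -0.4]
gripper_width: 0.0874
gripper_force: 0.0
time_s: 3.65
tcp_pos: [0.4544, -0.2005, 0.1985]
eef_rot: [180.0, 0.0, -80.7]
contact_force: [1.3, -0.4, -0.3]
gripper_width: 0.0875
gripper_force: 0.0
[ 318  110   45   62 1844] [339.02657267 139.920282  ]
greentop 1834 [0.0421 0.0437 0.045 ] [ 0.4434 -0.2583] [0.0435 0.0601] 9.38
top 2975 [0.0423 0.0439 0.0451] [ 0.4434 -0.2584] [0.0435 0.0692] 9.25
all 3713 [0.0332 0.0436 0.045 ] [ 0.4448 -0.2683] [0.0438 0.0896] 9.24
wood 624 [0.0277 0.0354 0.0391] [ 0.4511 -0.3026] [0.0322 0.0197] 11.37
[ 0.45452699 -0.20031663  0.1985693 ] [-1.79997030e+02  3.02878471e-03 -8.06949753e+01]
```

View pics/w2.png

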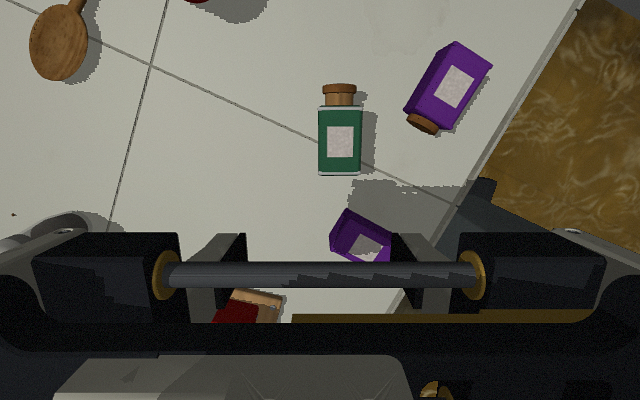

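The green canister is at (339,140) with its stopper up at (340,94). Its top is at z 0.044 and it measures 43.5 x 69 mm, as specified. I'll descend and grasp.

```bash
python3 -m crank '[[[0,0,0],[1.85,0.68,0],-1],[[0,0,0],[1.85,0.68,0],-1],[[0,0,0],[1.85,0.68,0],-1],[[0,0,0],[0,0,3.5],-1],[[0,0,0],[0,0,3.5],-1],[[0,0,0],[0,0,3.5],-1],[[0,0,0],[0,0,3.5],-1],[[0,0,0],[0,0,2.1],-1]]'
python3 -m crank '[[[0,0,0],[0,0,0],-1],[[0,0,0],[0,0,0],0.1],[[0,0,0],[0,0,0],1],[[0,0,0],[0,0,0],1],[[0,0,0],[0,0,0],1],[[0,0,0],[0,0,0],1],[[0,0,0],[0,0,0],1],[[0,0,0],[0,0,0],1]]' 20
```

```text
time_s: 4.5
tcp_pos: [0.4425, -0.2579, 0.0353]
eef_rot: [179.9, 0.1, -80.7]
contact_force: [0.2, -0.3, 0.2]
gripper_width: 0.0875
gripper_force: 0.0
time_s: 5.3
tcp_pos: [0.4434, -0.2587, 0.0379]
eef_rot: [-180.0, -0.0, -80.6]
contact_force: [-1.1, 1.4, 4.9]
gripper_width: 0.0442
gripper_force: 20.0
```

```bash
python3 -m crank '[[[0,0,0],[0,0,-2],1],[[0,0,0],[0,0,-4],1],[[0,0,0],[0,0,-4],1],[[0,0,0],[0,0,-4],1],[[0,0,0],[-3.7,-1.6,0],1],[[0,0,0],[-3.7,-1.6,0],1],[[0,0,0],[-3.7,-1.6,0],1],[[0,0,0],[-3.7,-1.6,0],1]]' | head -2
python3 -m crank '[[[0,0,0],[-3.7,-1.6,0],1],[[0,0,0],[-3.7,-1.6,0],1],[[0,0,0],[-3.7,-1.6,0],1],[[0,0,0],[-3.7,-1.6,0],1],[[0,0,0],[-3.7,-1.6,0],1],[[0,0,0],[-3.7,-1.6,0],1],[[0,0,0],[-3.7,-1.6,0],1],[[0,0,0],[-3.7,-1.6,0],1]]' |head -2
python3 -m crank '[[[0,0,7.75],[0,0,0],1],[[0,0,7.75],[0,0,0],1],[[0,0,0],[0,0,0],1],[[0,0,0],[0,0,0],1],[[0,0,0],[0,0,0],1]]'
python3 - <<'E'
from h import *
d=wrist();save("pics/w3.png",d["color"]);P=pts(d);c=d["color"];hsv=cv2.cvtColor(c,cv2.COLOR_RGB2HSV);H,S,V=[hsv[...,i] for i in range(3)]
z=P[...,2];ok=d["range_z"]>0;red=((H<6)|(H>174))&(S>150)&ok
def rect(n,m):
    q=P[m]; b=cv2.minAreaRect(np.ascontiguousarray(q[:,:2],dtype=np.float32));print(n,m.sum(),np.percentile(q[:,2],[5,50,95]).round(4),np.round(b[0],4),np.round(b[1],4),round(b[2],2))
for n,m in dict(tab=(H>20)&(H<33)&(S>150)&(z>.068)&(z<.082)&ok,hous=red&(z>.0595)&(z<.0645),trig=ok&(V<80)&(z>.1)&(z<.115)&(abs(P[...,0]-.54)<.04)&(abs(P[...,1]-.05)<.03)).items():
    if m.sum()>20: rect(n,m)
s=r.get_state();print(s["tcp_pos"],s["eef_rot"],s["gripper_width"])
E
```

```text
time_s: 6.1
tcp_pos: [0.4821, -0.1007, 0.1775]
time_s: 6.9
tcp_pos: [0.5598, 0.2124, 0.1771]
time_s: 7.4
tcp_pos: [0.56, 0.2105, 0.1775]
eef_rot: [180.0, -0.0, -95.9]
contact_force: [0.2, -0.8, -1.2]
gripper_width: 0.0438
gripper_force: 20.0
hous 3127 [0.0602 0.0618 0.0632] [0.6291 0.1145] [0.252  0.0961] 16.26
[0.5600203  0.21049957 0.17758332] [ 1.79998653e+02  2.67456891e-03 -9.59538022e+01] 0.04398240286820144
```

View pics/w3.png

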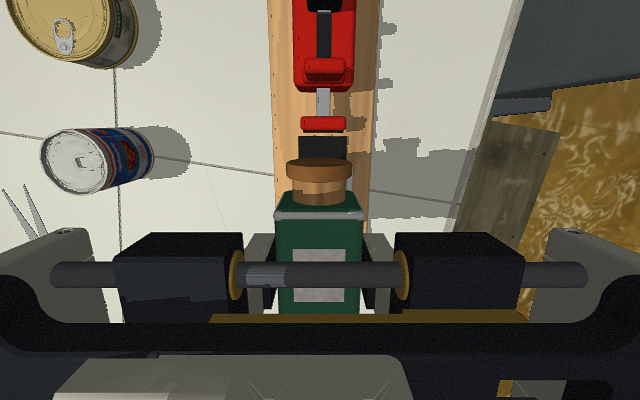

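The canister is held square, with the stopper at (320,165) towards the moving jaw pad at (322,145). I'll check the lateral offset in this same view.

```bash
python3 - <<'E'
from h import *
d=wrist();P=pts(d);c=d["color"];hsv=cv2.cvtColor(c,cv2.COLOR_RGB2HSV);H,S,V=[hsv[...,i] for i in range(3)]
ok=d["range_z"]>0;red=((H<6)|(H>174))&(S>150)&ok
O=np.array([.5491,.1278]);a=np.radians(83.85);u=np.array([np.cos(a),np.sin(a)]);v=np.array([-u[1],u[0]])
X=(P[...,:2]-O)@u;Y=(P[...,:2]-O)@v;z=P[...,2]
def f(n,m):
    ang=cv2.minAreaRect(np.stack([X[m],Y[m]],-1).astype(np.float32))
    print(n,m.sum(),"x",np.percentile(X[m],[1,99]).round(4),"y",np.percentile(Y[m],[1,99]).round(4),"z",np.median(z[m]).round(4),"ang",round(ang[2],2))
near=abs(Y)<.06
f("housing",red&near&(z>.058)&(z<.065)&(X<-.01))
f("jawplate",red&near&(z>.053)&(z<.061)&(X>-.01)&(X<.03))
f("board",ok&near&(z>.008)&(z<.015)&(H<22)&(S>60)&(X<.05)&(abs(Y)<.056))
f("cantop",ok&(z>.172)&(z<.192)&(H>45)&(H<100)&(S>60)&near)
f("stopper",ok&(z>.14)&(z<.182)&(H<25)&(S>90)&near&(X<.06))
E
```

```text
housing 3196 x [-0.0796 -0.0193] y [-0.0238  0.0246] z 0.0618 ang 89.9
jawplate 615 x [0.0045 0.0163] y [-0.0186  0.0194] z 0.0575 ang 0.16
board 8919 x [-0.0967  0.0474] y [-0.0508  0.0513] z 0.0119 ang 0.11
cantop 5076 x [0.049  0.1064] y [-0.0249  0.0181] z 0.1833 ang 89.86
stopper 2618 x [0.029  0.0488] y [-0.0195  0.0126] z 0.1747 ang 87.55
```

```bash
python3 -m crank '[[[0,0,0],[-0.3,0.33,0],1],[[0,0,0],[0,0,3],1],[[0,0,0],[0,0,3],1],[[0,0,0],[0,0,3],1],[[0,0,0],[0,0,1.5],1],[[0,0,0],[0,0,0.5],1],[[0,0,0],[0,0,0.5],1],[[0,0,0],[0,0,0],1]]'
python3 -m crank '[[[0,0,0],[0,0,0.3],1],[[0,0,0],[0,0,0.3],1],[[0,0,0],[0,0,0.2],1],[[0,0,0],[0,0,0],1],[[0,0,0],[0,0,0],1]]'
```

```text
time_s: 8.3
tcp_pos: [0.5573, 0.2144, 0.0628]
eef_rot: [-180.0, 0.0, -96.0]
contact_force: [0.1, -0.8, -1.9]
gripper_width: 0.044
gripper_force: 20.0
time_s: 8.8
tcp_pos: [0.5571, 0.2142, 0.0547]
eef_rot: [-180.0, 0.0, -96.1]
contact_force: [0.3, 0.3, -1.0]
gripper_width: 0.0441
gripper_force: 20.0
```

```bash
python3 -m crank '[[[0,0,0],[0,0,0.06],1],[[0,0,0],[0,0,0],1],[[0,0,0],[0,0,0],-0.3],[[0,0,0],[0,0,0],-1],[[0,0,0],[0,0,0],-1],[[0,0,0],[0,0,0],-1],[[0,0,0],[0,0,-2],-1],[[0,0,0],[0,0,-4],-1]]'
python3 -m crank '[[[0,0,0],[0,0,-4],-1],[[0,0,0],[0,0,-4],-1],[[0,0,0],[0,0,0],-1],[[0,0,0],[0,0,0],-1]]'
cat > chk.py <<'E'
from h import *
import sys
d=wrist();save(sys.argv[1],d["color"]);P=pts(d);c=d["color"];hsv=cv2.cvtColor(c,cv2.COLOR_RGB2HSV);H,S,V=[hsv[...,i] for i in range(3)]
ok=d["range_z"]>0;red=((H<6)|(H>174))&(S>150)&ok
O=np.array([.5491,.1278]);a=np.radians(83.85);u=np.array([np.cos(a),np.sin(a)]);v=np.array([-u[1],u[0]])
X=(P[...,:2]-O)@u;Y=(P[...,:2]-O)@v;z=P[...,2];near=abs(Y)<.04
def f(n,m):
    if m.sum()<15: print(n,m.sum());return
    ang=cv2.minAreaRect(np.stack([X[m],Y[m]],-1).astype(np.float32))
    print(n,m.sum(),"x",np.percentile(X[m],[1,99]).round(4),"y",np.percentile(Y[m],[1,99]).round(4),"z",np.median(z[m]).round(4),"ang",round(ang[2],2))
f("housing",red&near&(z>.058)&(z<.065)&(X<-.01))
f("jawplate",red&near&(z>.053)&(z<.061)&(X>-.01)&(X<.075))
f("cantop",ok&(z>.055)&(z<.065)&(X>.035)&near&(H>45)&(H<100)&(S>60))
f("stopper",ok&(z>.03)&(z<.058)&(H>4)&(H<25)&(S>90)&near&(X<.075)&(X>.005)&~red)
f("trig",ok&(V<80)&(z>.102)&(z<.112)&near&(X<0))
f("grip",ok&red&(z>.102)&(z<.112)&near&(X<0))
s=r.get_state();print(s["time_s"],s["tcp_pos"],s["eef_rot"],"clampxy",(s["tcp_pos"][:2]-O)@u,(s["tcp_pos"][:2]-O)@v)
E
python3 chk.py pics/w4.png
```

```text
time_s: 9.6
tcp_pos: [0.5553, 0.213, 0.1116]
eef_rot: [179.7, -0.2, -96.1]
contact_force: [0.3, 0.2, -0.8]
gripper_width: 0.0847
gripper_force: 0.0
time_s: 10.0
tcp_pos: [0.5574, 0.2145, 0.1953]
eef_rot: [-179.9, 0.1, -96.1]
contact_force: [0.4, 0.6, -0.5]
gripper_width: 0.0872
gripper_force: 0.0
housing 2867 x [-0.0817 -0.0192] y [-0.0238  0.0246] z 0.0617 ang 0.08
jawplate 554 x [0.0047 0.0163] y [-0.0185  0.0192] z 0.0575 ang 0.12
cantop 1828 x [0.0527 0.1174] y [-0.0214  0.0215] z 0.0596 ang 0.49
stopper 720 x [0.01   0.0523] y [-0.0172  0.0175] z 0.0512 ang 2.57
trig 55 x [-0.0255 -0.0217] y [-0.0124  0.0139] z 0.1042 ang 0.32
grip 587 x [-0.0315 -0.0218] y [-0.013   0.0137] z 0.1073 ang 0.44
10.05 [0.55680359 0.21407889 0.1939164 ] [ 1.79999631e+02  3.02112659e-02 -9.60784727e+01] clampxy 0.08660763978026748 0.0015839559070450445
```

View pics/w4.png

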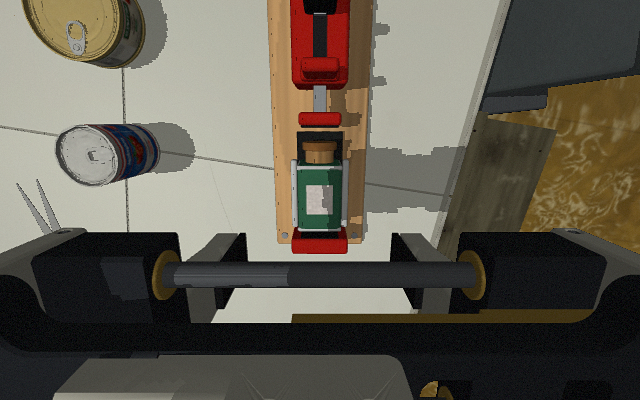

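The canister lies level in the cradle: top at z 0.0596, centred and let go. Next I'll bring the gripper over the trigger and fixed grip, with the fingers along the clamp's x.

```bash
python3 -m crank '[[[0,0,0],[4.5,0,0],-1],[[0,0,0],[4.5,0,0],-1],[[0,0,0],[4.5,0,0],-1],[[0,0,-8.2],[0,0,0],-1],[[0,0,-8.2],[0,0,0],-1],[[0,0,-8.2],[0,0,0],-1],[[0,0,-8.2],[0,0,0],-1],[[0,0,-8.2],[0,0,0],-1]]' | head -3
python3 -m crank '[[[0,0,-8.2],[0,0,0],-1],[[0,0,-8.2],[0,0,0],-1],[[0,0,-8.2],[0,0,0],-1],[[0,0,-8.2],[0,0,0],-1],[[0,0,-8.2],[0,0,0],-1],[[0,0,-8],[0,0,0],-1],[[0,0,0],[0,0,0],-1],[[0,0,0],[0,0,0],-1]]'
python3 chk.py pics/w5.png
```

```text
time_s: 10.85
tcp_pos: [0.542, 0.0795, 0.1923]
eef_rot: [179.8, 0.0, -54.7]
time_s: 11.65
tcp_pos: [0.5424, 0.0797, 0.1929]
eef_rot: [179.9, 0.1, -6.3]
contact_force: [-0.6, -0.8, -0.2]
gripper_width: 0.0878
gripper_force: 0.0
housing 4514 x [-0.1596 -0.0233] y [-0.0246  0.0237] z 0.0618 ang 89.76
jawplate 478 x [0.0042 0.0164] y [-0.0194  0.0192] z 0.0574 ang 0.8
cantop 1922 x [0.0525 0.1171] y [-0.0219  0.0206] z 0.0596 ang 89.71
stopper 747 x [0.0244 0.0524] y [-0.0169  0.0155] z 0.0502 ang 82.03
trig 407 x [-0.0816 -0.0222] y [-0.0131  0.0117] z 0.1072 ang 89.46
grip 387 x [-0.0817 -0.0223] y [-0.0138  0.0122] z 0.1074 ang 0.78
11.7 [0.54245099 0.07972817 0.19315141] [ 1.79952083e+02  7.39145077e-02 -6.28694527e+00] clampxy -0.04850748446577626 0.0014607297319606113
```

View pics/w5.png

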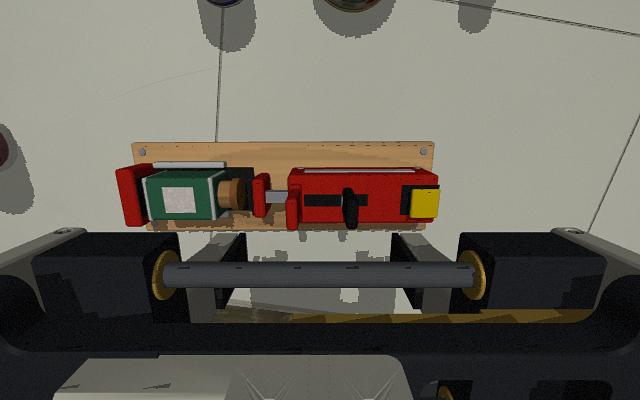

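The view shows the trigger at (350,207), the grip at (292,207) and the canister at (185,195). The clamp position measured here agrees within 1 mm with the other yaw. I'll descend around the trigger and grip.

```bash
python3 -m crank '[[[0,0,0],[0.1,0,2],-1],[[0,0,0],[0,0,3],-1],[[0,0,0],[0,0,3],-1],[[0,0,0],[0,0,1.5],-1],[[0,0,0],[0,-0.5,0],-1],[[0,0,0],[0,0,0],-1],[[0,0,0],[0,0,0],-0.7],[[0,0,0],[0,0,0],-0.7]]' 12
python3 -m crank '[[[0,0,0],[0,0,0],-0.5],[[0,0,0],[0,0,0],-0.4],[[0,0,0],[0,0,0],-0.3],[[0,0,0],[0,0,0],-0.2],[[0,0,0],[0,0,0],-0.1],[[0,0,0],[0,0,0],0],[[0,0,0],[0,0,0],0]]' 14
```

```text
time_s: 12.5
tcp_pos: [0.545, 0.0852, 0.1001]
eef_rot: [-179.9, -0.1, -6.1]
contact_force: [0.4, -0.1, 0.4]
gripper_width: 0.0777
gripper_force: 0.0
time_s: 13.2
tcp_pos: [0.5448, 0.0845, 0.0999]
eef_rot: [-180.0, -0.1, -6.1]
contact_force: [0.3, -2.6, 5.9]
gripper_width: 0.0444
gripper_force: 10.4
```

Full squeeze (44.4 mm). I'll let go and squeeze again.

```bash
python3 -m crank '[[[0,0,0],[0,0,0],-1],[[0,0,0],[0,0,0],-1],[[0,0,0],[0,0,0],-1],[[0,0,0],[0,0,0],-1],[[0,0,0],[0,0,0],-1],[[0,0,0],[0,0,0],-0.7],[[0,0,0],[0,0,0],-0.6],[[0,0,0],[0,0,0],-0.5]]' 14
python3 -m crank '[[[0,0,0],[0,0,0],-0.4],[[0,0,0],[0,0,0],-0.3],[[0,0,0],[0,0,0],-0.2],[[0,0,0],[0,0,0],-0.1],[[0,0,0],[0,0,0],0],[[0,0,0],[0,0,0],0]]' 14
python3 -m crank '[[[0,0,0],[0,0,0],-1],[[0,0,0],[0,0,0],-1],[[0,0,0],[0,0,0],-1],[[0,0,0],[0,0,0],-1],[[0,0,0],[0,0,0],-1]]' 14
python3 chk.py pics/w6.png
```

```text
time_s: 14.0
tcp_pos: [0.5443, 0.0847, 0.0989]
eef_rot: [180.0, 0.0, -6.1]
contact_force: [1.0, -2.7, 0.3]
gripper_width: 0.0683
gripper_force: 1.2
time_s: 14.6
tcp_pos: [0.5442, 0.0846, 0.0989]
eef_rot: [180.0, 0.0, -6.1]
contact_force: [-0.2, -1.4, -0.5]
gripper_width: 0.0442
gripper_force: 11.2
time_s: 15.1
tcp_pos: [0.5444, 0.0851, 0.099]
eef_rot: [-180.0, -0.0, -6.1]
contact_force: [0.2, 0.5, 0.5]
gripper_width: 0.079
gripper_force: 0.0
housing 6753 x [-0.16   -0.0215] y [-0.0248  0.014 ] z 0.0617 ang 0.19
jawplate 670 x [0.0216 0.0339] y [-0.0198  0.0075] z 0.0574 ang 88.43
cantop 1922 x [0.0594 0.124 ] y [-0.0221 -0.0058] z 0.0594 ang 86.48
stopper 1015 x [0.034  0.0593] y [-0.0173  0.0131] z 0.0498 ang 7.96
trig 1012 x [-0.0998 -0.0002] y [-0.0131  0.0126] z 0.107 ang 89.88
grip 498 x [-0.0832 -0.0219] y [-0.014   0.0127] z 0.1071 ang 88.33
15.15 [0.54442704 0.08500729 0.09902929] [-1.79987859e+02 -1.14391774e-02 -6.05333910e+00] clampxy -0.0430470491623812 6.160647987639335e-05
```

```bash
python3 -m crank '[[[0,0,0],[0,0,0],-1],[[0,0,0],[0,0,0],-1],[[0,0,0],[0,0,0],-1],[[0,0,0],[0,0,0],-0.7],[[0,0,0],[0,0,0],-0.6],[[0,0,0],[0,0,0],-0.5],[[0,0,0],[0,0,0],-0.4],[[0,0,0],[0,0,0],-0.3]]' 18
python3 -m crank '[[[0,0,0],[0,0,0],-0.2],[[0,0,0],[0,0,0],-0.1],[[0,0,0],[0,0,0],0],[[0,0,0],[0,0,0],0],[[0,0,0],[0,0,0],0]]' 18
python3 -m crank '[[[0,0,0],[0,0,0],-1],[[0,0,0],[0,0,0],-1],[[0,0,0],[0,0,0],-1],[[0,0,0],[0,0,0],-1],[[0,0,0],[0,0,0],-1],[[0,0,0],[0,0,0],-1],[[0,0,0],[0,0,0],-1],[[0,0,0],[0,0,0],-1]]' 18
python3 chk.py pics/w7.png | egrep "jaw|can|stop"
```

```text
time_s: 15.95
tcp_pos: [0.5441, 0.0837, 0.0989]
eef_rot: [179.9, 0.0, -6.1]
contact_force: [3.1, -9.0, -0.3]
gripper_width: 0.0592
gripper_force: 4.1
time_s: 16.45
tcp_pos: [0.5442, 0.0847, 0.0989]
eef_rot: [180.0, 0.0, -6.1]
contact_force: [-0.2, -2.5, 2.1]
gripper_width: 0.0441
gripper_force: 12.6
time_s: 17.25
tcp_pos: [0.5444, 0.0848, 0.099]
eef_rot: [-180.0, -0.0, -6.1]
contact_force: [-0.8, 0.1, 0.1]
gripper_width: 0.0871
gripper_force: 0.0
jawplate 704 x [0.0276 0.04  ] y [-0.0196  0.0081] z 0.0574 ang 89.25
cantop 1914 x [0.0602 0.1248] y [-0.0221 -0.0058] z 0.0595 ang 86.33
stopper 893 x [0.0407 0.0602] y [-0.0172  0.0135] z 0.0507 ang 2.4
```

```bash
python3 -m crank '[[[0,0,0],[0,0,0],-0.7],[[0,0,0],[0,0,0],-0.6],[[0,0,0],[0,0,0],-0.5],[[0,0,0],[0,0,0],-0.4],[[0,0,0],[0,0,0],-0.3],[[0,0,0],[0,0,0],-0.2],[[0,0,0],[0,0,0],-0.1],[[0,0,0],[0,0,0],0]]' 18
python3 -m crank '[[[0,0,0],[0,0,0],0.1],[[0,0,0],[0,0,0],0.2],[[0,0,0],[0,0,0],0.2],[[0,0,0],[0,0,0],0.2]]' 18
python3 chk.py pics/w8.png | egrep "jaw|can|stop"
python3 -m crank '[[[0,0,0],[0,0,0],-1],[[0,0,0],[0,0,0],-1],[[0,0,0],[0,0,0],-1],[[0,0,0],[0,0,0],-1],[[0,0,0],[0,0,0],-1],[[0,0,0],[0,0,0],-1],[[0,0,0],[0,0,0],-1],[[0,0,0],[0,0,0],-1]]' 18
python3 chk.py pics/w9.png | egrep "jaw|can|stop"
```

```text
time_s: 18.1
tcp_pos: [0.5441, 0.0837, 0.0989]
eef_rot: [179.9, 0.0, -6.1]
contact_force: [-1.9, -0.7, 1.1]
gripper_width: 0.0464
gripper_force: 16.7
time_s: 18.5
tcp_pos: [0.5442, 0.0849, 0.0989]
eef_rot: [180.0, 0.0, -6.0]
contact_force: [0.4, -0.4, -0.6]
gripper_width: 0.0436
gripper_force: 18.0
jawplate 460 x [0.0377 0.0496] y [-0.0198 -0.0045] z 0.0573 ang 89.96
cantop 2163 x [0.0601 0.1246] y [-0.0222  0.0154] z 0.0595 ang 89.26
stopper 268 x [0.0378 0.0603] y [-0.0176 -0.0035] z 0.0515 ang 3.5
time_s: 19.35
tcp_pos: [0.5444, 0.0848, 0.099]
eef_rot: [-180.0, -0.0, -6.1]
contact_force: [-0.1, 0.4, -0.9]
gripper_width: 0.0875
gripper_force: 0.0
jawplate 835 x [0.0335 0.046 ] y [-0.0198  0.0124] z 0.0574 ang 89.72
cantop 1931 x [0.06   0.1247] y [-0.0221 -0.0059] z 0.0594 ang 86.47
stopper 546 x [0.0338 0.0596] y [-0.0175  0.0137] z 0.0494 ang 89.76
```

The jaw is at 30 mm and the canister sits against the fixed jaw (it no longer moves). Now I'll squeeze firmly with 20 N.

```bash
python3 -m crank '[[[0,0,0],[0,0,0],-0.7],[[0,0,0],[0,0,0],-0.6],[[0,0,0],[0,0,0],-0.5],[[0,0,0],[0,0,0],-0.4],[[0,0,0],[0,0,0],-0.3],[[0,0,0],[0,0,0],-0.25],[[0,0,0],[0,0,0],-0.2],[[0,0,0],[0,0,0],-0.15]]' 20
python3 -m crank '[[[0,0,0],[0,0,0],-0.1],[[0,0,0],[0,0,0],-0.05],[[0,0,0],[0,0,0],0],[[0,0,0],[0,0,0],0.05],[[0,0,0],[0,0,0],0.1],[[0,0,0],[0,0,0],0.1],[[0,0,0],[0,0,0],0.1]]' 20
python3 chk.py pics/w10.png | egrep "jaw|can|stop"
python3 -m crank '[[[0,0,0],[0,0,0],-1],[[0,0,0],[0,0,0],-1],[[0,0,0],[0,0,0],-1],[[0,0,0],[0,0,0],-1],[[0,0,0],[0,0,0],-1],[[0,0,0],[0,0,0],-1],[[0,0,0],[0,0,0],-1],[[0,0,0],[0,0,0],-1]]' 20
python3 chk.py pics/w11.png | egrep "jaw|can|stop"
```

```text
time_s: 20.2
tcp_pos: [0.544, 0.0829, 0.099]
eef_rot: [179.8, 0.1, -6.1]
contact_force: [2.0, -10.6, 0.7]
gripper_width: 0.0512
gripper_force: 5.7
time_s: 20.9
tcp_pos: [0.5439, 0.0826, 0.099]
eef_rot: [179.8, 0.1, -6.1]
contact_force: [3.2, -11.4, 1.2]
gripper_width: 0.0485
gripper_force: 20.0
jawplate 463 x [0.038  0.0505] y [-0.0198 -0.0044] z 0.0572 ang 86.99
cantop 2101 x [0.0601 0.1247] y [-0.0222  0.0141] z 0.0595 ang 89.82
stopper 263 x [0.0383 0.0603] y [-0.0175 -0.0037] z 0.0516 ang 89.07
time_s: 21.75
tcp_pos: [0.5443, 0.0848, 0.099]
eef_rot: [-180.0, -0.0, -6.1]
contact_force: [1.0, 0.6, 0.5]
gripper_width: 0.0879
gripper_force: 0.0
jawplate 834 x [0.0335 0.0459] y [-0.0198  0.0123] z 0.0574 ang 89.33
cantop 1939 x [0.0601 0.1249] y [-0.0222 -0.0058] z 0.0594 ang 86.47
stopper 570 x [0.0337 0.0601] y [-0.0173  0.0135] z 0.0492 ang 0.96
```

```bash
python3 - <<'E'
import cv2
i=cv2.imread("pics/w10.png");j=cv2.imread("pics/w11.png")
import numpy as np
k=np.vstack([cv2.resize(x[90:270,60:460],(800,290)) if 0 else cv2.resize(x[100:260,40:480],(798,290),interpolation=cv2.INTER_CUBIC) for x in(i,j)])
cv2.imwrite("pics/crop11.png",k)
E
```

```text
(no output)
```

View pics/crop11.png

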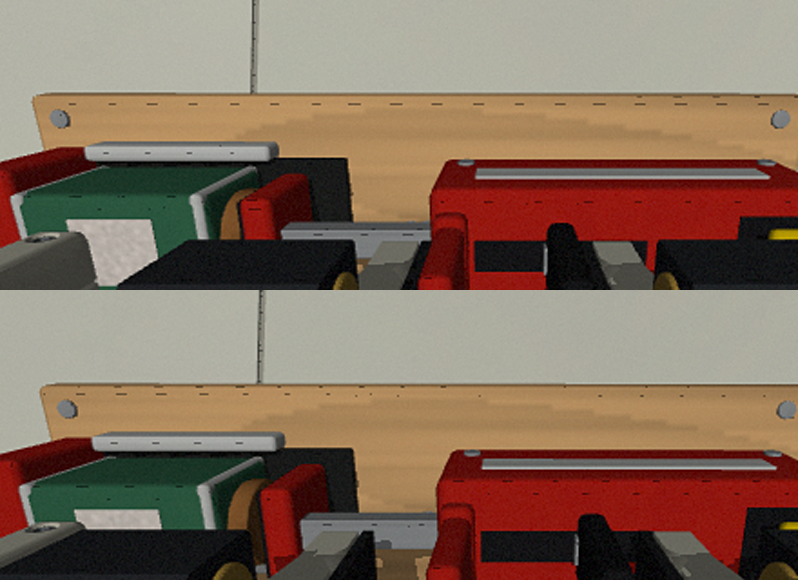

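Upper half (squeezed): the jaw at crop (280,205) touches the stopper head at (235,210), which sits close against the canister. Lower half: the jaw has fallen back to its tooth. The dead stop at 20 N mid-stroke suggests the stopper is home. I'll squeeze once more, shifting so that only the trigger carries load and the force can be read.

```bash
python3 -m crank '[[[0,0,0],[0,0,0],-0.7],[[0,0,0],[0,0,0],-0.6],[[0,0,0],[0,0,0],-0.5],[[0,0,0],[0,0,0],-0.4],[[0,0,0],[0,0,0],-0.3],[[0,0,0],[0,0,0],-0.2],[[0,0,0],[0,0,0],-0.1],[[0,0,0],[0,0,0],0]]' 18
python3 -m crank '[[[0,0,0],[0,0,0],0],[[0,0,0],[0,-0.1,0],0],[[0,0,0],[0,0,0],0],[[0,0,0],[0,0,0],0]]' 18
python3 -m crank '[[[0,0,0],[0,-0.1,0],0],[[0,0,0],[0,0,0],0],[[0,0,0],[0,0,0],0]]' 18
```

```text
time_s: 22.6
tcp_pos: [0.5439, 0.0826, 0.099]
eef_rot: [179.8, 0.1, -6.1]
contact_force: [2.0, -13.1, 1.5]
gripper_width: 0.0491
gripper_force: 18.0
time_s: 23.0
tcp_pos: [0.5439, 0.0828, 0.099]
eef_rot: [179.8, 0.1, -6.1]
contact_force: [2.5, -17.0, 2.0]
gripper_width: 0.0486
gripper_force: 18.0
time_s: 23.3
tcp_pos: [0.5439, 0.0829, 0.099]
eef_rot: [179.7, 0.1, -6.1]
contact_force: [5.0, -21.9, 2.1]
gripper_width: 0.0484
gripper_force: 18.0
```

The push stopped dead with over 20 N on the trigger, about 15 N or more at the stopper, so it is home. I'll let go, rise and move to the release tab.

```bash
python3 -m crank '[[[0,0,0],[0,0.1,0],-0.4],[[0,0,0],[0,0.3,0],-1],[[0,0,0],[0,0.3,0],-1],[[0,0,0],[0,0,0],-1],[[0,0,0],[0,0,0],-1],[[0,0,0],[0,0,0],-1],[[0,0,0],[0,0,0],-1],[[0,0,0],[0,0,-3],-1]]' 18
python3 -m crank '[[[0,0,0],[0,0,-3],-1],[[0,0,0],[0,0,-2],-1],[[0,0,0],[0,3.4,0],0],[[0,0,0],[0,3.4,0],1],[[0,0,0],[0,3.4,0],1],[[0,0,0],[0,0,0],1],[[0,0,0],[0,0,0],1],[[0,0,0],[0,0,0],1]]' 18
python3 chk.py pics/w12.png
```

```text
time_s: 24.1
tcp_pos: [0.5414, 0.0791, 0.1258]
eef_rot: [179.8, 0.4, -6.1]
contact_force: [0.4, -0.2, 0.3]
gripper_width: 0.0875
gripper_force: 0.0
time_s: 24.9
tcp_pos: [0.5332, -0.0212, 0.179]
eef_rot: [-180.0, -0.0, -6.1]
contact_force: [-0.2, 0.6, 0.5]
gripper_width: 0.0454
gripper_force: 0.0
housing 4828 x [-0.1615 -0.0241] y [-0.0246  0.0236] z 0.0617 ang 0.01
jawplate 594 x [0.0329 0.0468] y [-0.0196  0.0188] z 0.0572 ang 89.43
cantop 2184 x [0.0597 0.1248] y [-0.022   0.0204] z 0.0595 ang 89.99
stopper 378 x [0.0339 0.0604] y [-0.0175  0.0144] z 0.0522 ang 1.62
trig 460 x [-0.0801 -0.0305] y [-0.013   0.0077] z 0.1068 ang 89.83
grip 416 x [-0.071 -0.023] y [-0.0138  0.0075] z 0.107 ang 88.05
24.95 [ 0.53328246 -0.0209474   0.17898074] [-1.79994033e+02 -1.07196521e-02 -6.02437505e+00] clampxy -0.14958589619766113 -0.00020905941432574176
```

```bash
python3 -m crank '[[[0,0,0],[0,-0.15,0],1],[[0,0,0],[0,0,3],1],[[0,0,0],[0,0,3],1],[[0,0,0],[0,0,1.5],1],[[0,0,0],[0,0,0],1],[[0,0,0],[0,0,0],1]]' 18
python3 -m crank '[[[0,0,0],[0,0,0.4],1],[[0,0,0],[0,0,0.4],1],[[0,0,0],[0,0,0.3],1],[[0,0,0],[0,0,0.25],1],[[0,0,0],[0,0,0],1],[[0,0,0],[0,0,0],1]]' 18
```

```text
time_s: 25.55
tcp_pos: [0.5335, -0.0196, 0.1042]
eef_rot: [180.0, 0.0, -6.0]
contact_force: [0.2, 0.6, 1.1]
gripper_width: 0.0003
gripper_force: 0.0
time_s: 26.15
tcp_pos: [0.5344, -0.0198, 0.0914]
eef_rot: [-180.0, -0.1, -6.0]
contact_force: [0.3, 2.4, 8.3]
gripper_width: 0.0005
gripper_force: 3.8
```

```bash
python3 -m crank '[[[0,0,0],[0,0,0.15],1],[[0,0,0],[0,0,0.1],1],[[0,0,0],[0,0,0],1],[[0,0,0],[0,0,0],1],[[0,0,0],[0,0,0],1],[[0,0,0],[0,0,0],1],[[0,0,0],[0,0,0],1],[[0,0,0],[0,0,0],1]]' 18
python3 chk.py pics/w13.png | egrep "jaw|can|stop"
```

```text
time_s: 26.95
tcp_pos: [0.5346, -0.02, 0.0905]
eef_rot: [-180.0, -0.2, -6.0]
contact_force: [-5.6, 2.0, 22.5]
gripper_width: 0.0005
gripper_force: 11.4
jawplate 327 x [-0.0018  0.0105] y [-0.0199 -0.0033] z 0.0566 ang 49.36
cantop 2
stopper 1363 x [0.0509 0.0591] y [-0.0173  0.0039] z 0.0448 ang 5.63
```

The jaw is fully back, with its pad about 40 mm from the stopper face. The stopper stands only 8 mm proud, which is just its head. I'll rise clear and do a final check.

```bash
python3 -m crank '[[[0,0,0],[0,0,-1],1],[[0,0,0],[0,0,-2],1],[[0,0,0],[0,0,-4],1],[[0,0,0],[0,0,-4],1],[[0,0,0],[-3,-2,0],1],[[0,0,0],[-3,-3,0],1],[[0,0,0],[0,-3,0],1],[[0,0,0],[0,0,0],1]]' 18
python3 chk.py pics/w14.png
python3 - <<'E'
import cv2
i=cv2.imread("pics/w14.png");cv2.imwrite("pics/crop14.png",cv2.resize(i[60:290,60:560],(800,368)))
E
```

```text
time_s: 27.8
tcp_pos: [0.4815, 0.0678, 0.1982]
eef_rot: [-180.0, -0.0, -5.9]
contact_force: [-0.1, 0.1, 0.4]
gripper_width: 0.0005
gripper_force: 0.0
housing 5356 x [-0.1603 -0.0238] y [-0.0243  0.0241] z 0.0618 ang 0.23
jawplate 542 x [-0.0011  0.0112] y [-0.0189  0.019 ] z 0.0574 ang 0.47
cantop 2215 x [0.0602 0.1248] y [-0.0213  0.0213] z 0.0596 ang 0.24
stopper 574 x [0.0515 0.0598] y [-0.0171  0.0158] z 0.0484 ang 3.85
trig 459 x [-0.0818 -0.0274] y [-0.0125  0.0138] z 0.1073 ang 1.14
grip 466 x [-0.0813 -0.0223] y [-0.0131  0.0138] z 0.1074 ang 88.74
27.85 [0.48144889 0.06673933 0.19792868] [ 1.79997373e+02  2.03016590e-02 -5.93721014e+00] clampxy -0.06795683545479277 0.060720229958423036
```

View pics/crop14.png

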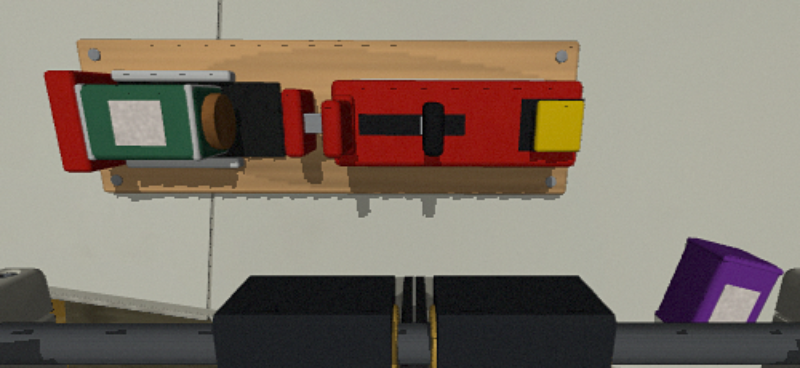

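The stopper at (217,122) is flush on the canister, the jaw at (297,122) is fully back, the trigger is out and the tab is up. Nothing is touched, so I'm handing in.

```bash
python3 -c "
from plant import r
print(r.close_job())"
```

```text
the job is handed in; nothing more can be done
None
```

The job is handed in at about 28 s of the 72 s allowed (the verdict was not shown): by the last wrist picture the canister lies in the cradle with its stopper pressed home, the jaw is fully back, the trigger is out, the tab is up and nothing is touched; the final push is estimated at 15 to 22 N from about 22 N measured at the wrist.

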